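Close and flush the dry tub at the welding bench

ROBOT

A 6-joint arm with a two-finger parallel gripper is mounted at the origin on the work surface. World frame = base frame: x ahead of the robot, y to its left, z up, the work surface at z = 0. Lengths are in m, angles in rad, forces in N, time in s.
With the tool pointing down it reaches from about 0.275 to 1 m from the base axis. Payload 8.4 kg.
Tool frame: the origin (TCP) lies on the centre line of the jaws, within the pads' length; the fingertips stand 22 mm ahead of it and the grasp point (between the pads) lies 3 mm ahead of it (nose_length is the distance from the TCP to the fingertips, in m); z points along the fingers, x is the direction in which the jaws open and shut, and the axes are right-handed (so a half turn about z gives the same grasp; the last joint's range is limited). The gripper opens to 85 mm and grips with 20 to 120 N. Pads are 22 mm wide; open, the fingers measure 114 mm over their backs; the gripper's body (76 mm by 85 mm) begins 54 mm behind the grasp point. The pads swing forward as they close: fully open they stand 13 mm farther back than shut.
Start: joints at [1.165, 0.353, 1.633, -0, 1.155, -0.002], TCP at [0.246, 0.575, 0.253] pointing down, gripper open.
Joint ranges: [-2.63, 2.63], [-0.92, 2.1], [0.06, 2.66], [-1.3, 4.44], [0, 2.69], [-3.02, 3.02]. Speed limits (rad/s): [2.22, 2.22, 2.79, 3.14, 3.14, 3.14].

INTERFACE

Orientations are given as a rotation vector (axis times angle).
In Python, from station import * gives the robot as it stands.
- The arm moves only by the tool move_arm, never from a script. Its argument "commands" is a list that holds one entry, the list of rows, each a list of 7 numbers: the shift along the tool's x, y, z in m, then the turn, a rotation vector about the tool's x, y, z in degrees, then the gripper command: -1 is shut, 1 is fully open, values between are in proportion. In form: [[[x, y, z, ax, ay, az, claw], ...]]. A call has exactly 8 rows; each row is the pose to reach, as a shift and turn from the pose commanded when the call began, along the tool's axes at that moment; what a row does not reach only later rows make up. A row lasts 1/10 s, in which the tool goes at most 50 mm and 8.59 degrees, less where a joint would pass 70% of its speed; a pose out of reach is approached as far as the arm can. A call with a gripper value outside its range is refused whole. The fingers move at their own pace and stop on an object; "newtons" is the grip in N (left out, the last holds). Time passes only in rows, so rows that repeat a pose let the fingers close, or fill a call up. It gives the time, the measured TCP pose, the force and the opening at its end, in the units of the state.
- read_state(): the state, without advancing time (a new reading comes with each control period).
- camera(name): name is "side" or "top"; returns the picture (420x560x3 uint8, red, green, blue); there is no depth.
- get_calibration(name): a dict with "vfov" (degrees; the focal length in pixels is half the picture's height over the tangent of half this angle, whatever the lens; pixels are square), "cx", "cy" (the principal point, pixels), "R" (3x3) and "t" (3): a world point X has camera coordinates R X + t. Camera axes: x right, y down, z forward; pixel columns grow to the right and rows downward; lengths in m; the calibration is good to about 2 mm. A picture is of the moment at which its call begins. get_calibration takes no time and is no camera call.
- finish_job(): hands the job in, once; it reports no verdict.
The state is a dict: "time_s": time; "joint_pos": joint angles; "qvel": joint speeds; "effort": joint torques, N m; "position": TCP position; "eef_rot": TCP orientation; "force": force on the tool from outside, world axes, zero at the start; "torque": the same for the moment, N m; "width": opening from 0.0 (shut) to 1.0 (fully open).
Only numpy, scipy, OpenCV 4.12 (cv2) and the standard library are available. Lean on these libraries where they do the work, as an engineer would, in place of code of your own. Each camera call takes 0.05 s, during which the arm holds its last target. There are 200 camera calls.

TASK

The round lid of the consumables tub is lying off to one side on top of the tub: bring it over the mouth and press it down past the catches until it is fully home and level all round on the rim. Then flush the tub with dry air: push the tab of the slide valve all the way to its stop and let go so that it springs right back. Leave the other things on the bench where they are.

Things in the scene. Friction and masses are not known exactly. Their poses are not given: they have to be found in the camera images.
- tub: round steel tub fixed to the bench, 146 mm outside, rim 90 mm high; origin: centre of its underside. Base ring 172 mm across, 12 mm high; four housings reach 84 mm from the axis, up to 5 mm below the rim. Inside, 5 mm below the rim, at 45, 135, 225 and 315 degrees in its own frame, four sprung round catches stand 6 mm proud of the wall
- tub_rim (a point): centre of the tub's mouth (136 mm inside), level with the rim. At the start the lid rests level on the rim about 40 mm off centre, in any direction, its origin 14 mm above this point. A lid left 4 mm or more off centre can stand with its plug on the rim and will not go down: push it on towards the centre
- lid: loose round white plastic lid without a handle, about 0.15 kg. Origin: centre of the underside of its flange, z up. Flange 168 mm across, top 10 mm above the origin; its underside is flat to 143 mm across, then slopes up 4 mm to the edge. Below it a plug reaches 14 mm down: 122 mm across at the bottom, widening to 132 mm at 6 to 8 mm above its bottom, then 122 mm under the flange. Home: origin at the rim centre
- lid_top (a point): centre of the lid's flat top, 10 mm above its origin. Moved over the mouth, the plug drops in onto the catches, often tilted by about 0.1 rad (lid origin then 5 to 10 mm above the rim). It must be pressed, with 5 to 20 N, until the flange lies on the rim all round; press the side that stands high if it does not go level from the middle
- valve: grey valve block fixed to the bench, 160 mm (x) by 80 mm (y), 55 mm high; origin: centre of its underside. It carries the slide's tab; a brass button 28 mm across and 22 mm high stands on it at x = 64 mm
- slide_tab (a point): centre of the top edge of the slide's upright aluminium tab: 60 mm wide (y), 12 mm thick (x), 47 mm tall above the block. x axis: the way it is pushed, level; z up. Top edge 102 mm above the bench; at rest it is at x = -30 mm of the block, which leaves 44 mm of block top free behind it
- flush (a joint): slide travel in m: 0 at rest, 0.060 at its stop; a spring pushes it back with 4 N at rest and 10 N at the stop
- tape_roll: bystander: roll of tape lying flat, 76 mm across, 50 mm tall; origin at the centre of its underside
- wire_brush: bystander: hand wire brush, 200 x 28 x 38 mm; origin at the centre of its underside
- set_square: bystander: flat L-shaped steel fitting-up square, 90 x 90 x 24 mm; origin at the centre of its underside
- spray_can: bystander: upright can, 64 mm across, 190 mm tall; origin at the centre of its underside
- angle_offcut: bystander: offcut of steel angle, 160 x 50 x 50 mm; origin at the centre of its underside
- chip_hammer: bystander: hammer lying down, 260 mm long; origin at the centre of its underside
Not all that is in view belongs to the job. There is more than one size of the tub; the job needs the largest.

How it is judged:
On the way, in this order (a step that is already met when the one before it is completed fails the run):
1. the lid is pressed home, level on the rim (z of lid in the frame of tub_rim between -0.003 and 0.0025 m and horizontal distance between lid and tub_rim below 0.004 m and angle between lid's own z axis and vertical below 0.025 rad), for 0.2 s.
2. with the lid home, the slide is pushed to its stop (all of step 1 and value of joint flush above 0.056 m).
At the end, for the whole second after the job is handed in: The lid is at rest, centred on the tub within 4 mm, its flange no more than 2.5 mm above the rim and tilted by less than 0.025 rad, and the slide is back within 4 mm of its rest position (all of step 1 and value of joint flush below 0.004 m and linear speed of lid below 0.02 m/s); the robot touches nothing.
It fails at once if another thing on the bench was shifted by more than 40 mm (distance of any of tape_roll, wire_brush, set_square, spray_can, angle_offcut, chip_hammer from where it was at the start of the episode above 0.04 m).
It also fails if it takes over 58 s, if anything falls off the work surface, if the arm or the gripper's body presses on something with over 40 N, if the wrist force passes 120 N, or if a joint passes its speed limit or range.

## Working session

There is one attempt and no reset: what is moved stays moved. The work goes in short steps, Python scripts to look and compute and a tool call to move; the robot and the scene stay as the last step left them, time stands still between calls to the robot, and variables do not carry over. Pictures are saved under pics/ and viewed, about 8 in all and at most 12, crops included, and the job is handed in when it is done.

Besides the shell and the picture viewer there is one more tool, called by a JSON object that holds its "fn" and its "kwargs". move_arm: Moves the arm, as the interface text tells. Its arguments: {"type":"object","properties":{"commands":{"type":"array"},"newtons":{"type":"number"}},"required":["commands"]}

```bash
mkdir -p pics; cat > h.py <<'E'
from station import *
import numpy as np, cv2
def ray(name,u,v):
    c=get_calibration(name); f=210/np.tan(np.radians(c["vfov"])/2)
    R=np.array(c["R"]);t=np.array(c["t"])
    return -R.T@t, R.T@np.array([(u-c["cx"])/f,(v-c["cy"])/f,1])
def atz(name,u,v,z):
    o,d=ray(name,u,v); return o+d*(z-o[2])/d[2]
def proj(name,X):
    c=get_calibration(name); f=210/np.tan(np.radians(c["vfov"])/2)
    p=np.array(c["R"])@np.array(X)+np.array(c["t"]); return c["cx"]+f*p[0]/p[2],c["cy"]+f*p[1]/p[2]
def snap(name,fn,crop=None,k=1):
    im=camera(name)[:,:,::-1].copy()
    if crop: u0,v0,u1,v1=crop; im=im[v0:v1,u0:u1]
    cv2.imwrite('pics/'+fn,cv2.resize(im,None,fx=k,fy=k,interpolation=cv2.INTER_CUBIC))
E
python3 - <<'E'
from h import *
snap('top','t1.png',k=1.4);snap('side','s1.png',k=1.4)
for n in('top','side'):print(get_calibration(n))
print(read_state())
E
```

```text
{'vfov': 44.15300014001673, 'cx': 274.75154184835134, 'cy': 210.57294181404987, 'R': array([[ 0.04659271, -0.99891096,  0.0024526 ],
       [-0.97711465, -0.04608592, -0.20766092],
       [ 0.2075478 ,  0.00727901, -0.9781978 ]]), 't': array([0.00346191, 0.51325087, 1.60468007])}
{'vfov': 44.06445162721795, 'cx': 285.54466625104703, 'cy': 206.80374467566165, 'R': array([[ 0.73933378, -0.67329316,  0.00786705],
       [-0.3451432 , -0.38897718, -0.85415041],
       [ 0.57815373,  0.62878699, -0.51996652]]), 't': array([-0.3639876 ,  0.28527814,  1.37921493])}
{'time_s': 0.1, 'joint_pos': array([ 1.16463074e+00,  3.53584716e-01,  1.63407033e+00, -1.67897736e-05,
        1.15520208e+00, -2.44529122e-03]), 'qvel': array([-0.00137624, -0.00190387, -0.00292612,  0.00049571,  0.00027925,
       -0.0006037 ]), 'effort': array([ 1.01819103e-03, -6.06358695e+01, -3.42821789e+01,  6.19529806e-05,
        3.87207168e-03, -2.37652824e-05]), 'position': array([0.24539616, 0.57436671, 0.25262858]), 'eef_rot': array([ 2.62112100e+00,  1.73057361e+00, -1.64659703e-03]), 'force': array([ 0.76457226,  0.58997621, -0.2760492 ]), 'torque': array([ 0.01187289, -0.02592596,  0.01084915]), 'width': 0.9992763456908892}
```

View pics/t1.png

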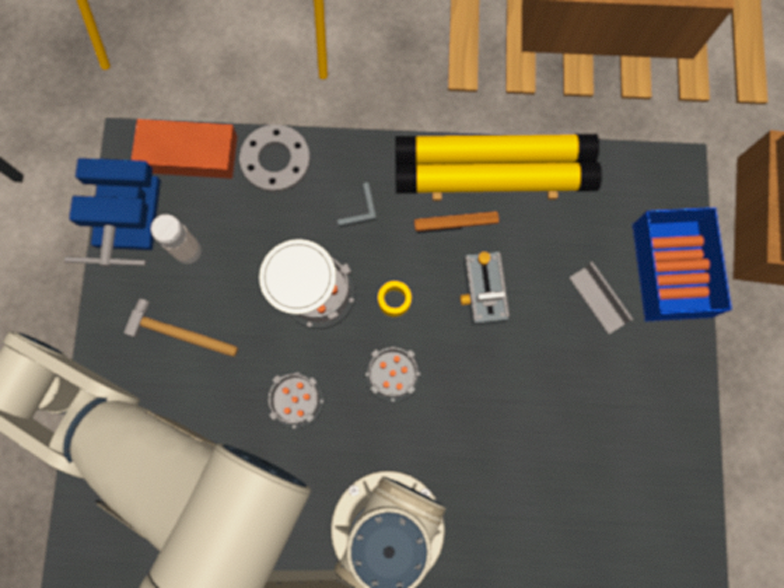

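View pics/s1.png

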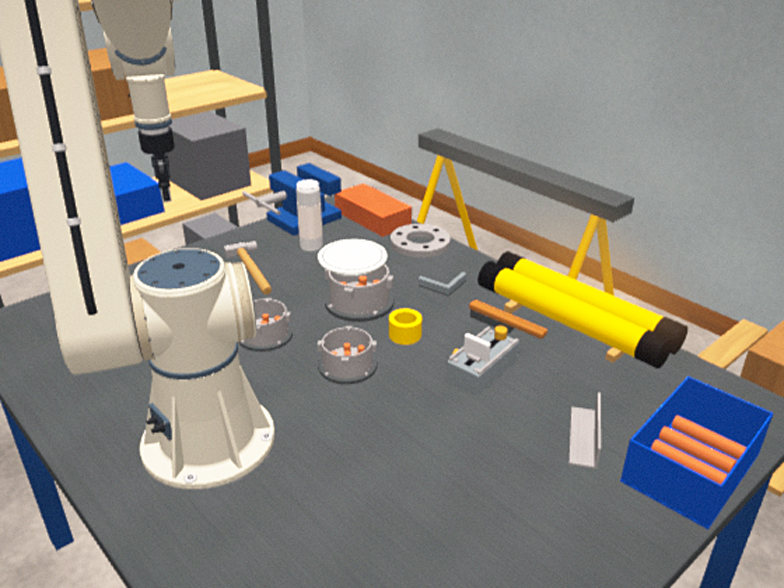

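The first two pictures show three tubs in the top picture: one with the lid at (298,276), and two smaller open ones at (295,400) and (392,373). The described tub is the lidded one, which is also the largest. The other white or round items are the spray can top (168,228) and the flange ring (274,156). The valve is at (488,288), with its tab at (490,296) and brass button at (484,258). I'll check this in one close crop.

```bash
python3 - <<'E'
from h import *
a=camera('top')[165:240,175:375,::-1];b=camera('side')[160:235,220:420,::-1]
im=np.vstack([cv2.resize(x,None,fx=4,fy=4,interpolation=cv2.INTER_CUBIC) for x in(a,b)])
cv2.imwrite('pics/c1.png',im)
E
```

```text
(no output)
```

View pics/c1.png

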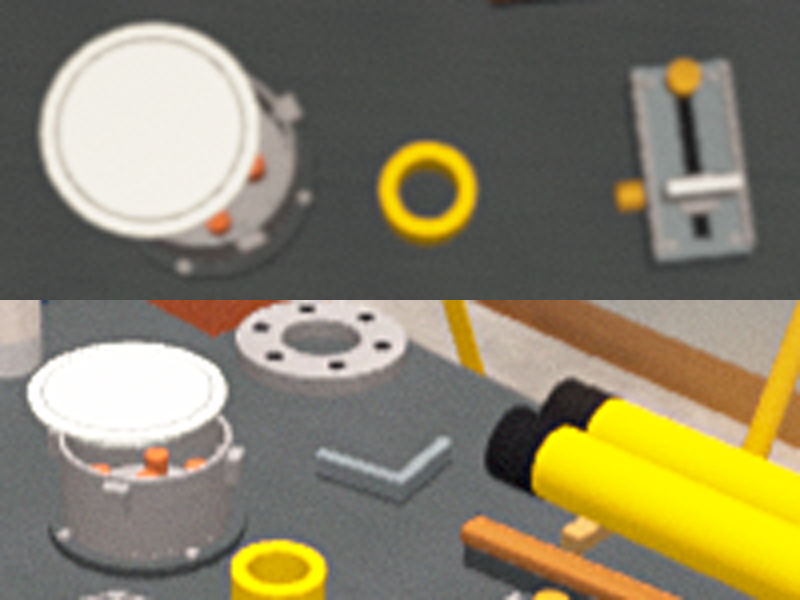

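The crop confirms the choice. The lid centre is near (150,131) in the top crop, hanging off to the upper left, with the tub mouth toward the lower right. The tab runs (667,188)–(744,181) and the button is at (683,76). Next I'll turn these into positions.

```bash
cat >> h.py <<'E'
from scipy.optimize import least_squares
def circ(P,r):
    P=np.array(P)[:,:2]
    s=least_squares(lambda c:np.hypot(*(P-c).T)-r,P.mean(0),loss='soft_l1',f_scale=.002);return s.x,np.sqrt(np.mean(s.fun**2))
def lidfit(name,z,box,im=None):
    im=camera(name) if im is None else im
    u0,v0,u1,v1=box; s=im[v0:v1,u0:u1].astype(int)
    m=((s.min(2)>185)&(s.max(2)-s.min(2)<30)).astype(np.uint8)
    c=max(cv2.findContours(m,0,cv2.CHAIN_APPROX_NONE)[0],key=cv2.contourArea)
    h=cv2.convexHull(c)[:,0]
    P=np.array([atz(name,a+u0,b+v0,z) for a,b in h])[:,:2]
    f=least_squares(lambda q:np.hypot(*(P-q[:2]).T)-q[2],[*P.mean(0),.08],loss='soft_l1',f_scale=.002)
    return f.x
E
python3 - <<'E'
from h import *
T=lambda x,y:(175+x/4,165+y/4); S=lambda x,y:(220+x/4,160+(y-300)/4)
print('lid top',lidfit('top',.111,(175,160,255,235)),'side',lidfit('side',.111,(220,165,285,200)))
rim=[atz('side',*S(*p),.09) for p in[(58,432),(75,463),(110,481),(147,488),(190,479),(222,457),(232,432)]]
print('rim side',circ(rim,.073))
base=[atz('side',*S(*p),.006) for p in[(50,530),(80,556),(140,567),(200,558),(243,528)]]
print('base side',circ(base,.086))
baset=[atz('top',*T(*p),.012) for p in[(150,260),(185,272),(250,268),(285,240),(308,200)]]
print('base top',circ(baset,.086))
rt=[atz('top',*T(*p),.09) for p in[(297,150),(292,185),(270,222),(235,242)]]
print('rim top',circ(rt,.073))
a,b=atz('top',*T(667,188),.102),atz('top',*T(744,181),.102)
print('tab',a,b,(a+b)/2,'btn',atz('top',*T(683,74),.077))
for p in[(632,70),(727,60),(754,250),(658,261)]:print('blk',atz('top',*T(*p),.05))
E
```

```text
lid top [0.53470298 0.22286188 0.08344508] side [0.53931185 0.22769963 0.08702853]
rim side (array([0.52008491, 0.1768085 ]), np.float64(0.0029848916314563715))
base side (array([0.53107909, 0.19175022]), np.float64(0.0007706759423620793))
base top (array([0.52247356, 0.18523482]), np.float64(0.0008890734806812293))
rim top (array([0.51814291, 0.18085581]), np.float64(0.0004962201466883727))
tab [ 0.50759423 -0.18102547  0.102     ] [ 0.51597657 -0.24073466  0.102     ] [ 0.5117854  -0.21088006  0.102     ] btn [ 0.60660776 -0.19507549  0.077     ]
blk [ 0.61540936 -0.15717311  0.05      ]
blk [ 0.62747162 -0.23417082  0.05      ]
blk [ 0.47154311 -0.25784249  0.05      ]
blk [ 0.45904457 -0.18152433  0.05      ]
```

```bash
cat >> h.py <<'E'
def overlay(fn,circs,boxes,k=6):
    out=[]
    for n,(u0,v0,u1,v1) in boxes:
        im=cv2.resize(camera(n)[v0:v1,u0:u1,::-1],None,fx=k,fy=k,interpolation=cv2.INTER_CUBIC)
        for x,y,z,r,col in circs:
            p=np.array([proj(n,(x+r*np.cos(a),y+r*np.sin(a),z)) for a in np.linspace(0,2*np.pi,90)])
            p=((p-[u0,v0]+.5)*k).astype(np.int32);cv2.polylines(im,[p],True,col,1)
        out.append(im)
    cv2.imwrite('pics/'+fn,np.hstack(out))
E
python3 - <<'E'
from h import *
t=(.521,.183)
overlay('o1.png',[(.535,.223,.114,.084,(255,0,0)),(*t,.09,.073,(0,0,255)),(*t,.09,.068,(0,0,255)),(*t,.012,.086,(0,255,0)),(*t,0,.086,(0,255,0))],[('top',(182,165,256,239)),('side',(222,165,290,239))],5)
E
```

```text
(no output)
```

View pics/o1.png

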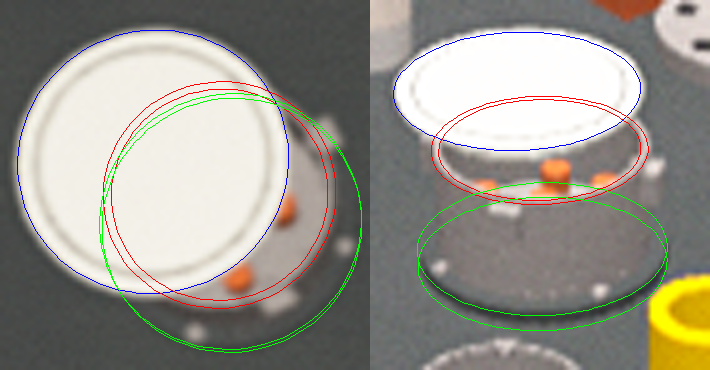

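The overlay fits within about 2 mm: tub centre at (0.521,0.183), lid centre at (0.535,0.223). I'll cradle the lid's far edge between the open fingers and push it toward the tub centre.

```bash
cat >> h.py <<'E'
from scipy.spatial.transform import Rotation as Ro
def go(x,y,z,head):
    s=read_state();R=Ro.from_rotvec(s['eef_rot']);h=np.radians(head)
    G=np.array([[np.cos(h),np.sin(h),0],[np.sin(h),-np.cos(h),0],[0,0,-1]]).T
    G=np.column_stack([[np.cos(h),np.sin(h),0],[np.sin(h),-np.cos(h),0],[0,0,-1]])
    print('t',round(s['time_s'],2),'pos',s['position'].round(4),'F',s['force'].round(1),'w',round(s['width'],2),'j6',round(s['joint_pos'][5],2))
    print('shift',R.inv().apply(np.array([x,y,z])-s['position']).round(4),'turn',np.degrees((R.inv()*Ro.from_matrix(G)).as_rotvec()).round(1))
E
python3 - <<'E'
from h import *
print('can',atz('top',168/1.4,226/1.4,.19))
go(.573,.331,.253,-19.3)
E
```

```text
can [0.61200412 0.49607905 0.19      ]
t 0.4 pos [0.2456 0.5747 0.2532] F [-0.1  0.   0.6] w 1.0 j6 -0.0
shift [-9.540e-02  3.969e-01  2.000e-04] turn [ 0.   0.  86.2]
```

{"fn": "move_arm", "kwargs": {"commands": [[[-0.012, 0.05, 0, 0, 0, 8.5, 1], [-0.024, 0.1, 0, 0, 0, 17, 1], [-0.036, 0.15, 0, 0, 0, 25.5, 1], [-0.048, 0.2, 0, 0, 0, 34, 1], [-0.06, 0.25, 0, 0, 0, 42.5, 1], [-0.072, 0.3, 0, 0, 0, 51, 1], [-0.084, 0.35, 0, 0, 0, 59.5, 1], [-0.0954, 0.3969, 0, 0, 0, 68, 1]]]}}

```text
time_s: 1.2
position: [0.568, 0.3345, 0.2535]
eef_rot: [-3.141, 0.041, -0.0]
force: [0.9, 0.5, -0.3]
width: 1.003
```

```bash
python3 -c "
from h import *
go(.573,.331,.112,-19.3)"
```

```text
t 1.2 pos [0.568  0.3345 0.2535] F [ 0.9  0.5 -0.3] w 1.0 j6 0.56
shift [0.005  0.0034 0.1415] turn [-0.  -0.  17.8]
```

{"fn": "move_arm", "kwargs": {"commands": [[[0, 0, 0.03, 0, 0, 8.5, 1], [0, 0, 0.06, 0, 0, 17, 1], [0, 0, 0.09, 0, 0, 18.2, 1], [0, 0, 0.12, 0, 0, 18.2, 1], [0, 0, 0.141, 0, 0, 18.2, 1], [0, 0, 0.141, 0, 0, 18.2, 1], [0, 0, 0.141, 0, 0, 18.2, 1], [0, 0, 0.141, 0, 0, 18.2, 1]]]}}

```text
time_s: 2.0
position: [0.5674, 0.3365, 0.1139]
eef_rot: [-3.096, 0.527, -0.003]
force: [-0.5, 0.1, -0.0]
width: 1.005
```

```bash
python3 - <<'E'
from h import *
go(.573,.331,.112,-19.3)
overlay('o2.png',[(.535,.223,.114,.084,(255,0,0)),(.573,.331,.112,.011,(0,0,255))],[('top',(160,140,240,220)),('side',(220,130,300,210))],5)
E
```

```text
t 2.0 pos [0.5674 0.3365 0.1139] F [-0.5  0.1 -0. ] w 1.0 j6 0.87
shift [0.0071 0.0033 0.0019] turn [-0.1 -0.1 -0. ]
```

View pics/o2.png

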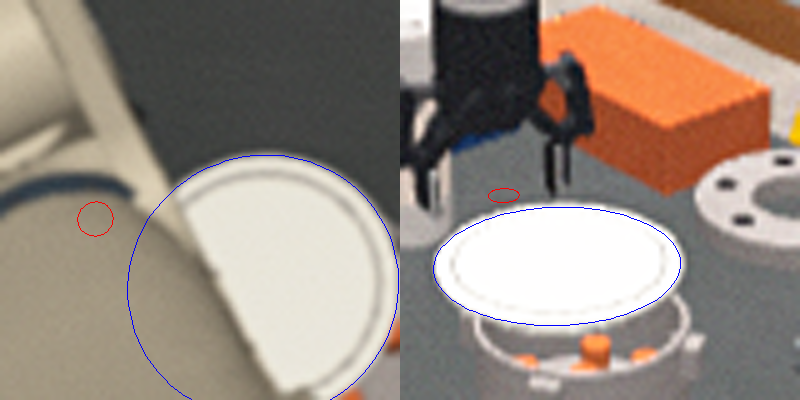

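```bash
python3 - <<'E'
from h import *
h=np.radians(-19.3)
for s in(.05,-.05):
  for z in(.09,.1,.11): print(s,z,np.round(proj('side',(.5674+s*np.cos(h),.3365+s*np.sin(h),z)),1))
go(.521+.0835*.33,.183+.0835*.944,.112,-19.3)
E
```

```text
0.05 0.09 [251.4 171.6]
0.05 0.1 [251.3 169.1]
0.05 0.11 [251.2 166.7]
-0.05 0.09 [225.  176.5]
-0.05 0.1 [224.9 174. ]
-0.05 0.11 [224.7 171.5]
t 2.1 pos [0.5673 0.3365 0.1139] F [-0.5  0.9  0.3] w 1.0 j6 0.87
shift [0.007  0.0767 0.0018] turn [-0.1 -0.1 -0. ]
```

{"fn": "move_arm", "kwargs": {"commands": [[[0.007, 0, 0.009, 0, 0, 0, 1], [0.007, 0.01, 0.009, 0, 0, 0, 1], [0.007, 0.02, 0.009, 0, 0, 0, 1], [0.007, 0.03, 0.009, 0, 0, 0, 1], [0.007, 0.037, 0.009, 0, 0, 0, 1], [0.007, 0.044, 0.009, 0, 0, 0, 1], [0.007, 0.051, 0.009, 0, 0, 0, 1], [0.007, 0.058, 0.009, 0, 0, 0, 1]]]}}

```text
time_s: 2.9
position: [0.5539, 0.2785, 0.1035]
eef_rot: [-3.097, 0.528, -0.001]
force: [0.7, -0.6, 0.5]
width: 1.001
```

```bash
python3 - <<'E'
from h import *
print(lidfit('side',.111,(220,165,285,205)))
go(.521+.0835*.33,.183+.0835*.944,.105,-19.3)
E
```

```text
[0.52289095 0.19358737 0.09567663]
t 2.95 pos [0.5532 0.2775 0.1032] F [-0.6 -1.2 -0.3] w 1.0 j6 0.8
shift [ 0.0008  0.0163 -0.0018] turn [ 0.1  0.  -0. ]
```

{"fn": "move_arm", "kwargs": {"commands": [[[0.001, 0.003, 0, 0, 0, 0, 1], [0.001, 0.006, 0, 0, 0, 0, 1], [0.001, 0.009, 0, 0, 0, 0, 1], [0.001, 0.012, 0, 0, 0, 0, 1], [0.001, 0.014, 0, 0, 0, 0, 1], [0.001, 0.016, 0, 0, 0, 0, 1], [0.001, 0.016, 0, 0, 0, 0, 1], [0.001, 0.016, 0, 0, 0, 0, 1]]]}}

```text
time_s: 3.75
position: [0.5497, 0.2635, 0.1034]
eef_rot: [-3.097, 0.527, -0.0]
force: [1.5, 1.6, 0.1]
width: 0.998
```

```bash
python3 - <<'E'
from h import *
t=(.521,.183)
go(.521+.0835*.33,.183+.0835*.944,.105,-19.3)
overlay('o3.png',[(*t,.105,.084,(255,0,0)),(*t,.1,.084,(0,0,255)),(*t,.0,.086,(0,255,0))],[('side',(220,160,300,240))],7)
E
```

```text
t 3.75 pos [0.5497 0.2635 0.1034] F [1.5 1.6 0.1] w 1.0 j6 0.78
shift [-0.0005  0.002  -0.0016] turn [-0. -0. -0.]
```

View pics/o3.png

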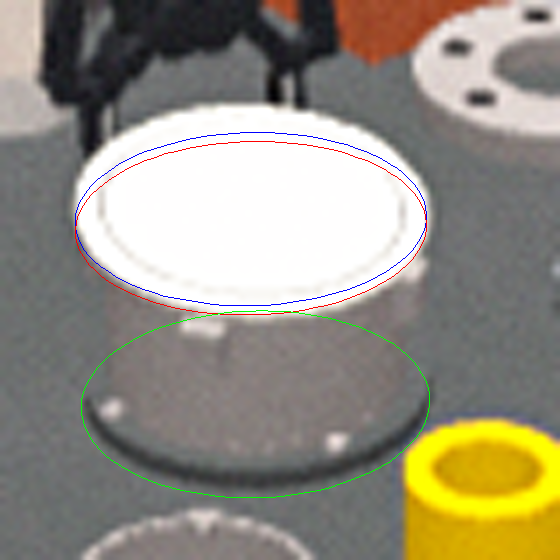

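{"fn": "move_arm", "kwargs": {"commands": [[[0, 0.002, 0, 0, 0, 0, 1], [0, 0.004, 0, 0, 0, 0, 1], [0, 0.005, 0, 0, 0, 0, 1], [0, 0.005, 0, 0, 0, 0, 1], [0, 0.005, 0, 0, 0, 0, 1], [0, 0.005, 0, 0, 0, 0, 1], [0, 0.005, 0, 0, 0, 0, 1], [0, 0.005, 0, 0, 0, 0, 1]]]}}

```text
time_s: 4.6
position: [0.5493, 0.2602, 0.1041]
eef_rot: [-3.094, 0.528, -0.004]
force: [2.8, 7.5, 1.5]
width: 0.999
```

```bash
python3 - <<'E'
from h import *
t=(.521,.183)
go(.521+.0835*.33,.183+.0835*.944,.105,-19.3)
overlay('o4.png',[(.525,.187,.105,.084,(255,0,0)),(.525,.187,.1,.084,(0,0,255)),(.525,.187,.0,.086,(0,255,0))],[('side',(220,160,300,240))],7)
E
```

```text
t 4.6 pos [0.5493 0.2602 0.1041] F [2.8 7.5 1.5] w 1.0 j6 0.78
shift [-0.0012 -0.0012 -0.0009] turn [-0.2 -0.1 -0.1]
```

View pics/o4.png

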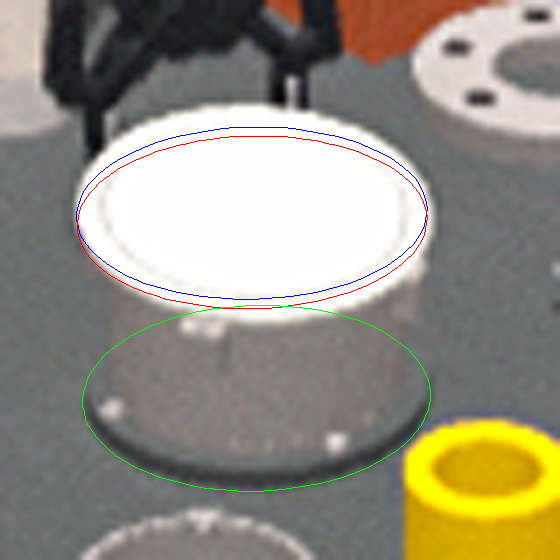

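Force rose to about 8 N: the plug is in the mouth against the far wall, with the finger side standing high. The finger geometry puts the lid centre at about (0.522,0.181). I'll back off, rise, shut the gripper and come over the lid.

{"fn": "move_arm", "kwargs": {"commands": [[[0, -0.02, 0, 0, 0, 0, 1], [0, -0.04, 0, 0, 0, 0, 1], [0, -0.04, -0.04, 0, 0, 0, -1], [0, -0.04, -0.07, 0, 0, 0, -1], [0, 0, -0.07, 0, 0, 0, -1], [0, 0.04, -0.07, 0, 0, 0, -1], [0, 0.06, -0.07, 0, 0, 0, -1], [0, 0.06, -0.07, 0, 0, 0, -1]]]}}

```text
time_s: 5.45
position: [0.5266, 0.1997, 0.173]
eef_rot: [3.095, -0.53, -0.003]
force: [0.2, -0.0, -0.3]
width: 0.003
```

```bash
python3 - <<'E'
from h import *
go(.522,.183,.135,-19.3)
print(proj('side',(.522,.183,.0)))
E
```

```text
t 5.45 pos [0.5266 0.1997 0.173 ] F [ 0.2 -0.  -0.3] w 0.0 j6 0.7
shift [0.0013 0.0172 0.0381] turn [ 0.1  0.1 -0.2]
(np.float64(256.28605763014156), np.float64(216.6070478880824))
```

{"fn": "move_arm", "kwargs": {"commands": [[[0.001, 0.005, 0.02, 0, 0, 0, -1], [0.001, 0.005, 0.032, 0, 0, 0, -1], [0.001, 0.005, 0.036, 0, 0, 0, -1], [0.001, 0.005, 0.04, 0, 0, 0, -1], [0.001, 0.005, 0.042, 0, 0, 0, -1], [0.001, 0.005, 0.044, 0, 0, 0, -1], [0.001, 0.005, 0.046, 0, 0, 0, -1], [0.001, 0.005, 0.046, 0, 0, 0, -1]]]}}

```text
time_s: 6.25
position: [0.5275, 0.1976, 0.1284]
eef_rot: [-3.096, 0.527, -0.001]
force: [-4.0, -0.5, 9.0]
width: 0.001
```

{"fn": "move_arm", "kwargs": {"commands": [[[0, 0, 0.001, 0, 0, 0, -1], [0, 0, 0.002, 0, 0, 0, -1], [0, 0, 0.003, 0, 0, 0, -1], [0, 0, 0.004, 0, 0, 0, -1], [0, 0, 0.005, 0, 0, 0, -1], [0, 0, 0.006, 0, 0, 0, -1], [0, 0, 0.006, 0, 0, 0, -1], [0, 0, 0.006, 0, 0, 0, -1]]]}}

```text
time_s: 7.05
position: [0.5278, 0.1977, 0.1272]
eef_rot: [-3.095, 0.527, -0.003]
force: [-21.4, -6.6, 62.1]
width: 0.001
```

That pressed harder than intended (62 N) and little moved. I'll lift off and look.

{"fn": "move_arm", "kwargs": {"commands": [[[0, 0, -0.02, 0, 0, 0, -1], [0, 0, -0.06, 0, 0, 0, -1], [0, -0.05, -0.09, 0, 0, 0, -1], [0, -0.1, -0.1, 0, 0, 0, -1], [0, -0.15, -0.1, 0, 0, 0, -1], [0, -0.18, -0.1, 0, 0, 0, -1], [0, -0.18, -0.1, 0, 0, 0, -1], [0, -0.18, -0.1, 0, 0, 0, -1]]]}}

```text
time_s: 7.85
position: [0.5867, 0.3677, 0.221]
eef_rot: [3.097, -0.525, -0.0]
force: [-0.8, -0.2, 0.6]
width: -0.0
```

```bash
python3 - <<'E'
from h import *
go(.522,.183,.135,-19.3)
a,b=(.525,.187),(.520,.182)
k=6;out=[]
for n,c,(u0,v0,u1,v1) in(('top',b,(185,170,250,240)),('side',a,(222,170,288,240))):
    im=cv2.resize(camera(n)[v0:v1,u0:u1,::-1],None,fx=k,fy=k,interpolation=cv2.INTER_CUBIC)
    for z,r,col in((.1,.084,(0,0,255)),(0,.086,(0,255,0))):
        p=np.array([proj(n,(c[0]+r*np.cos(q),c[1]+r*np.sin(q),z)) for q in np.linspace(0,6.28,90)])
        cv2.polylines(im,[((p-[u0,v0]+.5)*k).astype(np.int32)],True,col,1)
    out.append(im)
cv2.imwrite('pics/o5.png',np.hstack(out))
E
```

```text
t 7.85 pos [0.5867 0.3677 0.221 ] F [-0.8 -0.2  0.6] w -0.0 j6 0.89
shift [-0.0002  0.1957  0.0861] turn [0. 0. 0.]
```

View pics/o5.png

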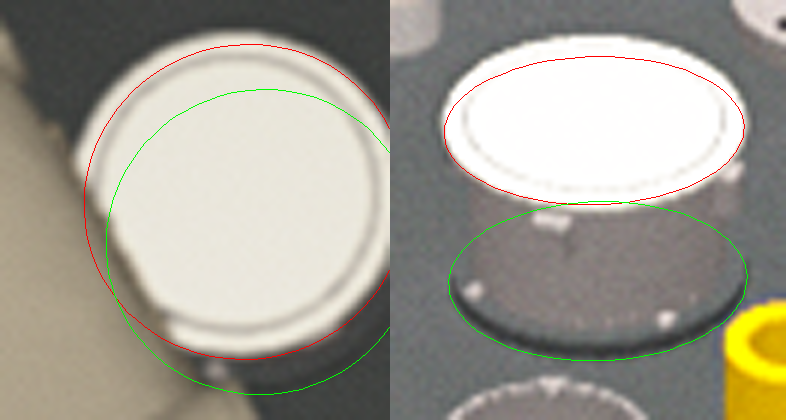

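{"fn": "move_arm", "kwargs": {"commands": [[[-0.02, -0.02, 0, 0, 0, 0, -1], [-0.06, -0.06, 0, 0, 0, 0, -1], [-0.1, -0.1, 0, 0, 0, 0, -1], [-0.13, -0.13, 0, 0, 0, 0, -1], [-0.16, -0.13, 0, 0, 0, 0, -1], [-0.2, -0.13, 0, 0, 0, 0, -1], [-0.2, -0.13, 0, 0, 0, 0, -1], [-0.2, -0.13, 0, 0, 0, 0, -1]]]}}

```text
time_s: 8.75
position: [0.4409, 0.5552, 0.2217]
eef_rot: [3.097, -0.526, 0.001]
force: [0.9, -0.1, 0.7]
width: -0.002
```

```bash
cat > fit.py <<'E'
from h import *
BOX={'top':(175,155,260,240),'side':(215,160,295,205)}
A=np.linspace(0,2*np.pi,120,endpoint=False)
L=np.vstack([np.c_[.084*np.cos(A),.084*np.sin(A),np.full(120,z)] for z in(.010,.004)])
def contour(n,im):
    u0,v0,u1,v1=BOX[n]; s=cv2.resize(im[v0:v1,u0:u1],None,fx=4,fy=4,interpolation=cv2.INTER_CUBIC).astype(int)
    m=((s.min(2)>160)&(s.max(2)-s.min(2)<35)).astype(np.uint8)
    m=cv2.morphologyEx(m,cv2.MORPH_OPEN,np.ones((25,25),np.uint8))
    c=max(cv2.findContours(m,0,cv2.CHAIN_APPROX_NONE)[0],key=cv2.contourArea)
    h=cv2.convexHull(c)[:,0].astype(float); return (h+.5)/4-.5+[u0,v0]
def model(n,q,off):
    X=Ro.from_rotvec([q[3],q[4],0]).apply(L)+q[:3]
    p=np.array([proj(n,x) for x in X])+off
    return cv2.convexHull(p.astype(np.float32))
def res(n,C,q,off):
    m=model(n,q,off); return [cv2.pointPolygonTest(m,(float(a),float(b)),True) for a,b in C]
def prep():
    I={n:cv2.resize(cv2.imread(f'pics/{f}')[:,:,::-1],(560,420),interpolation=cv2.INTER_AREA) for n,f in(('top','t1.png'),('side','s1.png'))}
    return {n:contour(n,I[n]) for n in I}
def fit(C1):
    C0=prep()
    def f(p): # x0,y0,du,dv, lid pose5, bias
        q0=[p[0],p[1],.104,0,0];o=p[2:4]*100;b=p[9]*100
        r=res('top',C0['top'],q0,0*o)+res('side',C0['side'],q0,o)+res('top',C1['top'],p[4:9],0*o)+res('side',C1['side'],p[4:9],o)
        return np.array(r)-b
    s=least_squares(f,[.535,.223,0,0,.523,.186,.096,0,0,0],loss='soft_l1',f_scale=.5,diff_step=1e-4,x_scale=[.01]*10)
    print('lid0',s.x[:2].round(4),'side off',(s.x[2:4]*100).round(2),'lid',s.x[4:7].round(4),'tilt',s.x[7:9].round(3),'bias',round(s.x[9]*100,2),'rms',np.sqrt(np.mean(s.fun**2)).round(2))
    return s.x
if __name__=='__main__':
    fit({n:contour(n,camera(n)) for n in BOX})
E
python3 fit.py
```

```text
Traceback (most recent call last):
  File "fit.py", line 30, in <module>
    fit({n:contour(n,camera(n)) for n in BOX})
    ~~~^^^^^^^^^^^^^^^^^^^^^^^^^^^^^^^^^^^^^^^
  File "fit.py", line 26, in fit
    s=least_squares(f,[.535,.223,0,0,.523,.186,.096,0,0,0],loss='soft_l1',f_scale=.5,diff_step=1e-4,x_scale=[.01]*10)
  File "fit.py", line 24, in f
    r=res('top',C0['top'],q0,0*o)+res('side',C0['side'],q0,o)+res('top',C1['top'],p[4:9],0*o)+res('side',C1['side'],p[4:9],o)
      ~~~^^^^^^^^^^^^^^^^^^^^^^^^
  File "fit.py", line 16, in res
    m=model(n,q,off); return [cv2.pointPolygonTest(m,(float(a),float(b)),True) for a,b in C]
  File "fit.py", line 13, in model
    p=np.array([proj(n,x) for x in X])+off
                ~~~~^^^^^
  File "h.py", line 10, in proj
    c=get_calibration(name); f=210/np.tan(np.radians(c["vfov"])/2)
ValueError: time passes only in moves, steps and waits
```

```bash
python3 - <<'E'
s=open('h.py').read()
s=s.replace("def ray(","import functools\n_gc=functools.cache(get_calibration)\ndef ray(",1).replace("c=get_calibration(name)","c=_gc(name)");open('h.py','w').write(s)
s=open('fit.py').read()
s=s.replace("    def f(p): #","    def f(p):\n        p=p-1 #").replace("least_squares(f,[.535,.223,0,0,.523,.186,.096,0,0,0]","least_squares(f,1+np.array([.535,.223,0,0,.523,.186,.096,0,0,0])").replace("x_scale=[.01]*10)","x_scale=[.01]*10);s.x-=1")
open('fit.py','w').write(s)
E
timeout 200 python3 fit.py 2>&1 | tail -4
```

```text
lid0 [0.5339 0.2223] side off [ 0.54 -0.92] lid [0.5232 0.1868 0.0949] tilt [ 0.077 -0.018] bias -0.24 rms 0.23
```

The fit puts the lid at (0.523,0.187), z about 5 mm above home, tilted 0.08 rad. The front is home and the side toward about 77° stands high, so I'll press that side near its edge.

```bash
python3 -c "
from h import *
go(.536,.243,.221,-19.3)"
```

```text
t 8.95 pos [0.4426 0.5549 0.2215] F [-0.1 -0.6  0.1] w 0.0 j6 1.23
shift [0.1919 0.263  0.0005] turn [-0.  -0.  -0.1]
```

{"fn": "move_arm", "kwargs": {"commands": [[[0.03, 0.04, 0, 0, 0, 0, -1], [0.06, 0.08, 0, 0, 0, 0, -1], [0.09, 0.12, 0, 0, 0, 0, -1], [0.12, 0.16, 0, 0, 0, 0, -1], [0.145, 0.2, 0.02, 0, 0, 0, -1], [0.17, 0.235, 0.05, 0, 0, 0, -1], [0.192, 0.263, 0.07, 0, 0, 0, -1], [0.192, 0.263, 0.076, 0, 0, 0, -1]]]}}

```text
time_s: 9.75
position: [0.5355, 0.2387, 0.143]
eef_rot: [3.093, -0.535, -0.004]
force: [-0.1, 0.3, -0.0]
width: -0.0
```

{"fn": "move_arm", "kwargs": {"commands": [[[0, 0, 0.004, 0, 0, 0, -1], [0, 0, 0.008, 0, 0, 0, -1], [0, 0, 0.01, 0, 0, 0, -1], [0, 0, 0.012, 0, 0, 0, -1], [0, 0, 0.013, 0, 0, 0, -1], [0, 0, 0.014, 0, 0, 0, -1], [0, 0, 0.014, 0, 0, 0, -1], [0, 0, 0.014, 0, 0, 0, -1]]]}}

```text
time_s: 10.55
position: [0.5354, 0.2445, 0.1317]
eef_rot: [-3.096, 0.527, -0.001]
force: [-1.2, 1.3, 3.7]
width: 0.002
```

{"fn": "move_arm", "kwargs": {"commands": [[[0, 0, 0.0005, 0, 0, 0, -1], [0, 0, 0.001, 0, 0, 0, -1], [0, 0, 0.0015, 0, 0, 0, -1], [0, 0, 0.002, 0, 0, 0, -1], [0, 0, 0.002, 0, 0, 0, -1], [0, 0, 0.002, 0, 0, 0, -1], [0, 0, 0.002, 0, 0, 0, -1], [0, 0, 0.002, 0, 0, 0, -1]]]}}

```text
time_s: 11.35
position: [0.5354, 0.244, 0.1297]
eef_rot: [-3.097, 0.528, -0.0]
force: [-1.0, -0.6, 5.6]
width: -0.003
```

It's going down at a low 5.6 N; I'll continue.

{"fn": "move_arm", "kwargs": {"commands": [[[0, 0, 0.001, 0, 0, 0, -1], [0, 0, 0.002, 0, 0, 0, -1], [0, 0, 0.003, 0, 0, 0, -1], [0, 0, 0.003, 0, 0, 0, -1], [0, 0, 0.003, 0, 0, 0, -1], [0, 0, 0.003, 0, 0, 0, -1], [0, 0, 0.003, 0, 0, 0, -1], [0, 0, 0.003, 0, 0, 0, -1]]]}}

```text
time_s: 12.15
position: [0.5353, 0.2441, 0.1262]
eef_rot: [3.097, -0.527, -0.0]
force: [0.2, -0.2, 0.3]
width: -0.003
```

{"fn": "move_arm", "kwargs": {"commands": [[[0, 0, 0.001, 0, 0, 0, -1], [0, 0, 0.002, 0, 0, 0, -1], [0, 0, 0.003, 0, 0, 0, -1], [0, 0, 0.004, 0, 0, 0, -1], [0, 0, 0.0045, 0, 0, 0, -1], [0, 0, 0.005, 0, 0, 0, -1], [0, 0, 0.005, 0, 0, 0, -1], [0, 0, 0.005, 0, 0, 0, -1]]]}}

```text
time_s: 12.95
position: [0.5359, 0.2439, 0.1221]
eef_rot: [3.097, -0.527, 0.002]
force: [-1.4, -3.4, 9.4]
width: -0.001
```

Contact at TCP z=0.122 with 9 N is the home height. I'll also press the middle lightly.

{"fn": "move_arm", "kwargs": {"commands": [[[0, 0, -0.02, 0, 0, 0, -1], [0, 0.03, -0.02, 0, 0, 0, -1], [0, 0.065, -0.02, 0, 0, 0, -1], [0, 0.065, -0.01, 0, 0, 0, -1], [0, 0.065, -0.004, 0, 0, 0, -1], [0, 0.065, 0, 0, 0, 0, -1], [0, 0.065, 0, 0, 0, 0, -1], [0, 0.065, 0, 0, 0, 0, -1]]]}}

```text
time_s: 13.75
position: [0.5139, 0.183, 0.122]
eef_rot: [3.096, -0.526, -0.001]
force: [-5.2, -6.4, 16.9]
width: 0.004
```

```bash
python3 -c "
from h import *
go(.45,.0,.20,0)"
```

```text
t 13.75 pos [0.5139 0.183  0.122 ] F [-5.2 -6.4 16.9] w 0.0 j6 0.68
shift [ 1.000e-04  1.939e-01 -7.770e-02] turn [  0.1   0.  -19.3]
```

{"fn": "move_arm", "kwargs": {"commands": [[[0, 0, -0.03, 0, 0, 0, -1], [0, 0.02, -0.07, 0, 0, 8, -1], [0, 0.06, -0.08, 0, 0, 16, -1], [0, 0.1, -0.08, 0, 0, 24, -1], [0, 0.14, -0.08, 0, 0, 32, -1], [0, 0.18, -0.08, 0, 0, 40, -1], [0, 0.22, -0.08, 0, 0, 48, -1], [0, 0.25, -0.08, 0, 0, 56, -1]]]}}

```text
time_s: 14.55
position: [0.4308, -0.0542, 0.2012]
eef_rot: [2.482, -1.926, 0.0]
force: [1.0, -0.3, -0.4]
width: -0.002
```

```bash
python3 fit.py;  python3 -c "
from h import *
go(.473,-.216,.16,-81.5)"
```

```text
lid0 [0.534  0.2223] side off [ 0.42 -0.92] lid [0.5237 0.1846 0.0897] tilt [-0.001  0.012] bias -0.22 rms 0.48
t 14.65 pos [ 0.4306 -0.055   0.2011] F [-0.3  0.1  1. ] w -0.0 j6 1.19
shift [ 0.1665 -0.0014  0.0412] turn [ 0.  -0.   5.8]
```

The lid is home: z=0.0897, tilt about 0.01. Next, go above the space behind the tab.

{"fn": "move_arm", "kwargs": {"commands": [[[0.03, 0, 0, 0, 0, 5.8, -1], [0.07, 0, 0.01, 0, 0, 5.8, -1], [0.11, -0.001, 0.02, 0, 0, 5.8, -1], [0.14, -0.001, 0.03, 0, 0, 5.8, -1], [0.1665, -0.0014, 0.041, 0, 0, 5.8, -1], [0.1665, -0.0014, 0.041, 0, 0, 5.8, -1], [0.1665, -0.0014, 0.041, 0, 0, 5.8, -1], [0.1665, -0.0014, 0.041, 0, 0, 5.8, -1]]]}}

```text
time_s: 15.45
position: [0.4748, -0.2127, 0.1603]
eef_rot: [-2.388, 2.041, 0.001]
force: [-0.1, -0.6, 0.2]
width: -0.005
```

```bash
python3 - <<'E'
from h import *
go(.473,-.216,.097,-81.5)
c=(.5125,-.210);h=np.radians(8.5);d=np.array([np.cos(h),np.sin(h)]);e=np.array([-d[1],d[0]])
k=8;u0,v0,u1,v1=310,205,390,275
im=cv2.resize(camera('side')[v0:v1,u0:u1,::-1],None,fx=k,fy=k,interpolation=cv2.INTER_CUBIC)
o=np.array(c)+.03*d
def box(xs,ys,z,col,off=(.5,-.9)):
    p=np.array([proj('side',(*(o+x*d+y*e),z)) for x,y in((xs[0],ys[0]),(xs[1],ys[0]),(xs[1],ys[1]),(xs[0],ys[1]))])+off
    cv2.polylines(im,[((p-[u0,v0]+.5)*k).astype(np.int32)],True,col,1)
box((-.08,.08),(-.04,.04),.055,(0,255,0));box((-.036,-.024),(-.03,.03),.102,(0,0,255))
print(proj('side',(.473,-.216,.138)))
cv2.imwrite('pics/v1.png',im)
E
```

```text
t 15.45 pos [ 0.4748 -0.2127  0.1603] F [-0.1 -0.6  0.2] w -0.01 j6 0.99
shift [0.003  0.0023 0.0633] turn [0.  0.  0.5]
(np.float64(333.02901245108467), np.float64(238.4655572894485))
```

View pics/v1.png

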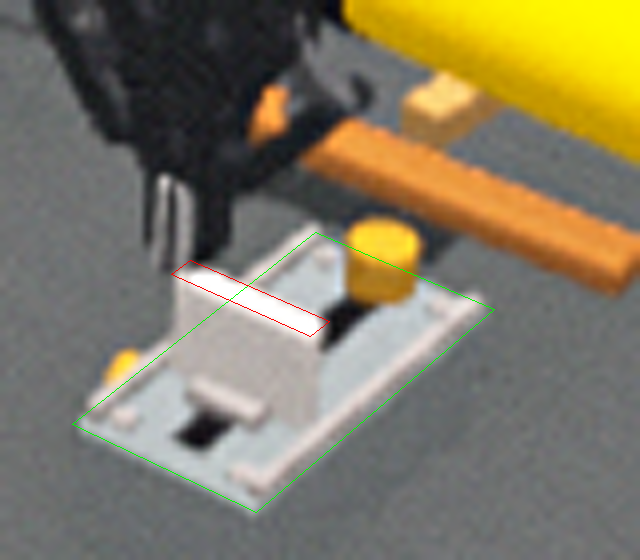

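The model matches: tab top at (250,300), block outline aligned, finger behind the tab. There is a low bar behind the tab's foot, so I'll keep the tip at about z=0.08.

{"fn": "move_arm", "kwargs": {"commands": [[[0.003, 0.002, 0.03, 0, 0, 0.5, -1], [0.003, 0.002, 0.058, 0, 0, 0.5, -1], [0.003, 0.002, 0.058, 0, 0, 0.5, -1], [0.003, -0.01, 0.058, 0, 0, 0.5, -1], [0.003, -0.02, 0.058, 0, 0, 0.5, -1], [0.003, -0.03, 0.058, 0, 0, 0.5, -1], [0.003, -0.04, 0.058, 0, 0, 0.5, -1], [0.003, -0.05, 0.058, 0, 0, 0.5, -1]]]}}

```text
time_s: 16.3
position: [0.5248, -0.209, 0.1031]
eef_rot: [2.377, -2.052, -0.001]
force: [-6.2, -3.2, 4.8]
width: -0.004
```

```bash
python3 -c "
from h import *
go(.5125+.043*.989,-.210+.043*.148,.102,-81.5)"
```

```text
t 16.3 pos [ 0.5248 -0.209   0.1031] F [-6.2 -3.2  4.8] w -0.0 j6 1.04
shift [-0.0009 -0.0307  0.0011] turn [ 0.1 -0.  -0.1]
```

{"fn": "move_arm", "kwargs": {"commands": [[[0, -0.008, 0, 0, 0, 0, -1], [0, -0.016, 0, 0, 0, 0, -1], [0, -0.022, 0, 0, 0, 0, -1], [0, -0.026, 0, 0, 0, 0, -1], [0, -0.028, 0, 0, 0, 0, -1], [0, -0.029, 0, 0, 0, 0, -1], [0, -0.03, 0, 0, 0, 0, -1], [0, -0.03, 0, 0, 0, 0, -1]]]}}

```text
time_s: 17.1
position: [0.5533, -0.2046, 0.1029]
eef_rot: [2.377, -2.052, -0.003]
force: [-9.3, -1.8, 5.7]
width: 0.004
```

{"fn": "move_arm", "kwargs": {"commands": [[[0, -0.001, 0, 0, 0, 0, -1], [0, -0.002, 0, 0, 0, 0, -1], [0, -0.003, 0, 0, 0, 0, -1], [0, -0.003, 0, 0, 0, 0, -1], [0, -0.004, 0, 0, 0, 0, -1], [0, -0.004, 0, 0, 0, 0, -1], [0, -0.004, 0, 0, 0, 0, -1], [0, -0.004, 0, 0, 0, 0, -1]]]}}

```text
time_s: 17.9
position: [0.557, -0.204, 0.1029]
eef_rot: [2.377, -2.052, -0.004]
force: [-8.8, -1.4, 6.3]
width: 0.001
```

{"fn": "move_arm", "kwargs": {"commands": [[[0, -0.001, 0, 0, 0, 0, -1], [0, -0.002, 0, 0, 0, 0, -1], [0, -0.003, 0, 0, 0, 0, -1], [0, -0.003, 0, 0, 0, 0, -1], [0, -0.004, 0, 0, 0, 0, -1], [0, -0.004, 0, 0, 0, 0, -1], [0, -0.004, 0, 0, 0, 0, -1], [0, -0.004, 0, 0, 0, 0, -1]]]}}

```text
time_s: 18.7
position: [0.5601, -0.2035, 0.1028]
eef_rot: [2.376, -2.051, -0.006]
force: [-12.8, -2.9, 9.3]
width: -0.004
```

{"fn": "move_arm", "kwargs": {"commands": [[[0, -0.001, 0, 0, 0, 0, -1], [0, -0.002, 0, 0, 0, 0, -1], [0, -0.002, 0, 0, 0, 0, -1], [0, -0.002, 0, 0, 0, 0, -1], [0, -0.002, 0, 0, 0, 0, -1], [0, -0.002, 0, 0, 0, 0, -1], [0, -0.002, 0, 0, 0, 0, -1], [0, -0.002, 0, 0, 0, 0, -1]]]}}

```text
time_s: 19.5
position: [0.5603, -0.2035, 0.1028]
eef_rot: [2.374, -2.049, -0.01]
force: [-19.7, -5.5, 15.0]
width: 0.002
```

The force rises with no further motion, so the slide is at its stop. Now I'll retreat back along the path and lift clear.

{"fn": "move_arm", "kwargs": {"commands": [[[0, 0.015, 0, 0, 0, 0, -1], [0, 0.03, 0, 0, 0, 0, -1], [0, 0.045, 0, 0, 0, 0, -1], [0, 0.06, 0, 0, 0, 0, -1], [0, 0.075, 0, 0, 0, 0, -1], [0, 0.09, 0, 0, 0, 0, -1], [0, 0.097, -0.02, 0, 0, 0, -1], [0, 0.097, -0.06, 0, 0, 0, -1]]]}}

```text
time_s: 20.3
position: [0.4653, -0.2166, 0.1607]
eef_rot: [2.376, -2.053, -0.008]
force: [-0.0, 0.1, 0.4]
width: 0.001
```

{"fn": "move_arm", "kwargs": {"commands": [[[0, 0.03, -0.05, 0, 0, 0, -1], [0, 0.06, -0.1, 0, 0, 0, -1], [0, 0.09, -0.1, 0, 0, 0, -1], [0, 0.09, -0.1, 0, 0, 0, -1], [0, 0.09, -0.1, 0, 0, 0, -1], [0, 0.09, -0.1, 0, 0, 0, -1], [0, 0.09, -0.1, 0, 0, 0, -1], [0, 0.09, -0.1, 0, 0, 0, -1]]]}}

```text
time_s: 21.1
position: [0.3794, -0.2302, 0.2615]
eef_rot: [2.378, -2.053, -0.002]
force: [0.3, -0.4, -0.3]
width: 0.004
```

```bash
python3 fit.py; python3 - <<'E'
from h import *
go(.5,0,.3,-81.5)
a=camera('side')[155:255,215:400,::-1];b=camera('top')[150:240,175:375,::-1]
a=cv2.resize(a,None,fx=4,fy=4,interpolation=2);b=cv2.resize(b,(740,333)[::1],interpolation=2)[:190]
cv2.imwrite('pics/f1.png',np.vstack([a,cv2.resize(camera('top')[150:240,175:375,::-1],(740,200),interpolation=2)]))
E
```

```text
lid0 [0.5338 0.2224] side off [ 0.59 -0.94] lid [0.5238 0.1845 0.0894] tilt [0.011 0.011] bias -0.22 rms 0.27
t 21.2 pos [ 0.3792 -0.2303  0.2617] F [ 0.7  0.1 -1.3] w -0.0 j6 0.88
shift [-0.2102 -0.1531 -0.0383] turn [ 0.   0.  -0.1]
```

View pics/f1.png

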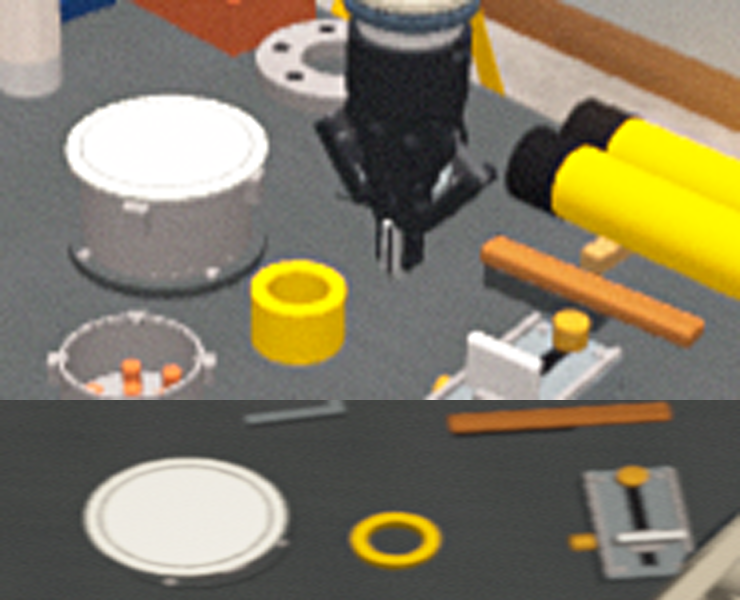

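The last picture shows the lid flat on the tub at (167,145) and the tab back at rest at (505,365), with the bystanders where they were. I'm handing in.

```bash
python3 -c "
from station import *
print(finish_job())"
```

```text
the job is handed in; nothing more can be done
None
```

The lid is pressed home on the largest tub, the slide was pushed to its stop and sprang back, and the job was handed in at about 21 s. No verdict was reported.

- **Lid:** I pushed it over the mouth with the open fingers and pressed it down with them shut. My first press near the middle went to 62 N without seating it, more than the 5–20 N advised but below the 120 N wrist limit. Pressing the high side then took it past the catches with about 6 N. The fingertips reached home height at 9 N there and 17 N in the middle.
- **Slide:** it stopped moving at about 20 N, so it was at its stop. I then drew back and lifted clear.
- **Last checks:**
  - The camera fit put the lid origin at z = 0.0894 m, where home is 0.090.
  - The fitted tilt was about 0.015 rad, close to the fit's noise and under the 0.025 limit.
  - The picture shows the tab back at rest and no bystander visibly moved among those in view.
  - The gripper was clear of everything.
- **What disagreed:** the tub-centre estimates from the two cameras differed by several millimetres. The lid being within 4 mm of centre therefore rests on its plug being seated at home height, not on a direct measurement.

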